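# Draw down a vacuum chamber lid crisscross

### The job

Close the vacuum chamber by turning its four red-handled clamp screws clockwise, in crisscross order: first one screw and the one diagonally opposite, then the other two, each only part of the way, then on until all four are tight. A screw is tight when its handle takes a push of about 10 N; more than 14 N would crack the lid. The lid must end flat and fully home on the rim and never tilt by more than about a degree on the way; leave everything else on the bench where it is.

Things in the scene. Friction and masses are not known exactly. Their poses are not given: they have to be found in the camera images.
- screw1_grip (a point): crank handle of clamp screw 1, whose axis is at the +x +y (in the lid's axes) corner of the lid: an upright red post 16 mm across, standing 33 mm above a steel arm 10 mm wide and 8 mm thick. The point is on the post's axis, 13 mm below its top, 45 mm out from the screw's axis and 42 mm above the underside of the screw's flange; its x axis points from the screw's axis to the post, z up
- screw2_grip (a point): crank handle of clamp screw 2, whose axis is at the +x -y (in the lid's axes) corner of the lid: an upright red post 16 mm across, standing 33 mm above a steel arm 10 mm wide and 8 mm thick. The point is on the post's axis, 13 mm below its top, 45 mm out from the screw's axis and 42 mm above the underside of the screw's flange; its x axis points from the screw's axis to the post, z up
- screw3_grip (a point): crank handle of clamp screw 3, whose axis is at the -x -y (in the lid's axes) corner of the lid: an upright red post 16 mm across, standing 33 mm above a steel arm 10 mm wide and 8 mm thick. The point is on the post's axis, 13 mm below its top, 45 mm out from the screw's axis and 42 mm above the underside of the screw's flange; its x axis points from the screw's axis to the post, z up
- screw4_grip (a point): crank handle of clamp screw 4, whose axis is at the -x +y (in the lid's axes) corner of the lid: an upright red post 16 mm across, standing 33 mm above a steel arm 10 mm wide and 8 mm thick. The point is on the post's axis, 13 mm below its top, 45 mm out from the screw's axis and 42 mm above the underside of the screw's flange; its x axis points from the screw's axis to the post, z up
- screw1 (a joint): turn of clamp screw 1 (rad), 0 at the start, growing clockwise seen from above; 6.4 mm down per rad. At the start each flange (28 mm across) hangs 0.1 to 2.1 mm clear of the lid, unknown and different for each screw, so each goes tight somewhere between 0.95 and 1.45 rad, to be found by feel. The post goes down with its screw; the fingers may slide on it
- screw2 (a joint): turn of clamp screw 2 (rad), 0 at the start, growing clockwise seen from above; 6.4 mm down per rad. Push needed at any handle, across its arm: 3 to 4 N when free, up to about 6 N while it squeezes the gasket; once the lid is on the rim it rises by 4 to 5 N (20 N of clamping) per 0.1 rad more. Tightening one corner may slacken a neighbour, so check again
- screw3 (a joint): turn of clamp screw 3 (rad), 0 at the start, growing clockwise seen from above; 6.4 mm down per rad. Wanted at every screw: 15 to 55 N of clamping, that is a push of about 7 to 14 N at the handle while it turns; 10 to 11 N is right
- screw4 (a joint): turn of clamp screw 4 (rad), 0 at the start, growing clockwise seen from above; 6.4 mm down per rad. Threads of all four hold where they are left
- lid: white square lid with a clear window, 184 x 184 x 12 mm, 0.45 kg; origin at the centre of its underside, z up. Starts level on the springy black gasket, 6 mm above the chamber's rim; kept sideways by four low steel guides. The four screws stand 66 mm either way from its centre; 1 and 3 are opposite one another, and so are 2 and 4 (order round the lid: 1, 2, 3, 4)
- lid_centre (a point): centre of the lid, 6 mm above its underside
- seat_centre (a point): middle of the chamber's rim plane (90 mm above the table), z up, turned with the chamber; when the lid is fully home lid_centre is 6 mm above it, at the start about 12 mm
- chamber: aluminium vacuum chamber, 200 x 200 x 90 mm, fixed to the table, gauge and hose nozzle on its +x face; origin at the centre of its underside
- spare_screw: bystander: a spare clamp screw with red crank handle, 55 mm tall
- spare_ring: bystander: black rubber ring, 90 mm across
- red_pot: bystander: white sample pot with red cap, 60 mm tall
- amber_bottle: bystander: small amber bottle, 110 mm tall
- slide_box: bystander: blue slide box 85 x 35 x 30 mm
- petri: bystander: clear dish 88 mm across, 14 mm tall
- spatula: bystander: metal spatula 170 mm long

How it is judged (in metres and radians):
On the way, in this order (a step that is already met when the one before it is completed fails the run):
1. one screw and its diagonal opposite have been turned in part-way (over 0.15 rad) while the other two have not (under 0.08 rad) (((value of joint each of screw1, screw3 above 0.15 rad and value of joint each of screw2, screw4 below 0.08 rad) or (value of joint each of screw2, screw4 above 0.15 rad and value of joint each of screw1, screw3 below 0.08 rad))), for 0.1 s.
2. all four screws are part-way in (over 0.15 rad) while the lid is still at least 1 mm off the rim (value of joint each of screw1, screw2, screw3, screw4 above 0.15 rad and z of lid_centre in the frame of seat_centre above 0.007 m), for 0.1 s.
At the end, for the whole second after the job is handed in: The lid is on the rim (within 0.8 mm) and level (within 0.4 degrees), at rest, and each of the four screws clamps it with 15 N or more (never over 55 N) (z of lid_centre in the frame of seat_centre below 0.0068 m and angle between lid's own z axis and vertical below 0.007 rad and contact force between each of screw1, screw2, screw3, screw4 and lid above 15 N and linear speed of lid below 0.01 m/s); the robot touches nothing.
It fails at once if the lid tilts more than 1.25 degrees (angle between lid's own z axis and vertical above 0.0218 rad).
It fails at once if a screw is overtightened: it clamps the lid with more than 55 N (contact force between any of screw1, screw2, screw3, screw4 and lid above 55 N).
It fails at once if a bystander is moved more than 20 mm (distance of any of spare_screw, spare_ring, red_pot, amber_bottle, slide_box, petri, spatula from where it was at the start of the episode above 0.02 m).
It also fails if it takes over 72 s, if anything falls off the work surface, if the arm or the gripper's body presses on something with over 40 N, if the wrist force passes 120 N, or if a joint passes its speed limit or range.

### The arm

A 6-joint arm with a two-finger parallel gripper is mounted at the origin on the work surface. World frame = base frame: x ahead of the robot, y to its left, z up, the work surface at z = 0. Lengths are in mm, angles in rad, forces in N, time in s.
With the tool pointing down it reaches from about 350 to 975 mm from the base axis. Payload 7.1 kg.
Tool frame: the origin (TCP) lies at the very end of the fingers, on their centre line; the grasp point (between the pads) lies 19 mm behind it; z points along the fingers, y is the direction in which the jaws open and shut (so a half turn about z gives the same grasp; the last joint's range is limited). The gripper opens to 88 mm and grips with 3 to 60 N. Pads are 20 mm wide; open, the fingers measure 115 mm over their backs; the gripper's body (75 mm by 178 mm) begins 61 mm behind the grasp point.
Start: joints at [-0.019, 0.423, 1.63, -0, 1.089, -0.019], TCP at [624.984, 0.026, 222.675] pointing down, gripper open.
Joint ranges: [-3, 3], [-0.9, 2.11], [0.09, 2.58], [-1.31, 4.45], [0.11, 2.69], [-2.54, 2.54]. Speed limits (rad/s): [2.39, 2.39, 3.01, 3.14, 3.14, 3.14].

### API

Orientations are given as a rotation vector (axis times angle).
In Python, from workcell import * gives the robot as it stands.
- The arm moves only by the tool play_rows, never from a script. Its argument "plan" is text: rows parted by semicolons, each of 7 numbers parted by spaces: the finger opening in cm, from 0 to 8.78, then the shift along the tool's x, y, z in cm, then the turn, a rotation vector about the tool's x, y, z in degrees. A call has 1 to 20 rows; each row shifts and turns the commanded pose from where the row before left it, along the tool's axes as they then stand; what a row does not reach is not made up. A row lasts 1/8 s, in which the tool goes at most 62.5 mm and 10.7 degrees, less where a joint would pass 70% of its speed; a pose out of reach is approached as far as the arm can. A call is refused whole if a number of a shift passes 6.25 or a number of a turn 10.7, either way. A call with a gripper value outside its range is refused whole. The fingers move at their own pace and stop on an object; the grip force is fixed at half the most. Time passes only in rows, so rows that do not move let the fingers close. It gives the time, the measured TCP pose, the force and the opening at its end, in the units of the state.
- get_obs(): the state, without advancing time (a new reading comes with each control period).
- get_image(name): name is "scene" or "side" or "wrist"; returns a dict with "pixels" (384x512x3 uint8, red, green, blue), "range_z" (384x512 float32, mm along the optical axis (not along the pixel's ray), 0 where there is no reading), "fx", "fy", "cx", "cy" (pixels), "distortion" ([k1, k2, p1, p2, k3] as OpenCV has them; the pictures are not rectified), "eye" and "attitude" of the camera in the world. Camera axes: x right, y down, z forward; pixel columns grow to the right and rows downward; lengths in mm; the calibration is good to about 2 mm. A picture is of the moment at which its call begins.
- close_job(): hands the job in, once; it reports no verdict.
The state is a dict: "t": time; "qpos": joint angles; "qvel": joint speeds; "joint_torque": joint torques, N m; "ee_pos": TCP position; "orientation": TCP orientation; "ft_force": force on the tool from outside, world axes, zero at the start; "moment": the same for the moment, N m; "width": finger opening in mm.
Only numpy, scipy, OpenCV 4.12 (cv2) and the standard library are available. Lean on these libraries where they do the work, as an engineer would, in place of code of your own. Each camera call takes 0.05 s, during which the arm holds its last target. There are 200 camera calls.

## Working session

There is one attempt and no reset: what is moved stays moved. The work goes in short steps, Python scripts to look and compute and a tool call to move; the robot and the scene stay as the last step left them, time stands still between calls to the robot, and variables do not carry over. Pictures are saved under pics/ and viewed, about 8 in all and at most 12, crops included, and the job is handed in when it is done.

Besides the shell and the picture viewer there is one more tool, called after "Request:" by a JSON object that holds its "op" and its "data". play_rows: Moves the arm, as the interface text tells. Its arguments: {"type":"object","properties":{"plan":{"type":"string"}},"required":["plan"]}

```bash
ls; mkdir -p pics
python3 - <<'E'
from workcell import *
import cv2,numpy as np
o=get_obs(); print({k:np.round(v,3) for k,v in o.items()})
for n in ["scene","side"]:
    im=get_image(n); np.savez(f"pics/{n}0.npz",**im)
    cv2.imwrite(f"pics/{n}0.png",im["pixels"][:,:,::-1]); print(n,im["eye"],im["attitude"],im["fx"],im["cx"],im["cy"],im["distortion"])
a=cv2.imread("pics/scene0.png");b=cv2.imread("pics/side0.png")
cv2.imwrite("pics/both.png",cv2.resize(np.hstack([a,b]),(800,300)))
E
```

```text
pics
{'t': np.float64(0.0), 'qpos': array([-0.019,  0.424,  1.631, -0.   ,  1.089, -0.019]), 'qvel': array([-0.   ,  0.001, -0.001, -0.   ,  0.001, -0.001]), 'joint_torque': array([ 1.0000e-03, -5.4462e+01, -2.7367e+01,  6.4000e-02,  2.3000e-02,
       -0.0000e+00]), 'ee_pos': array([6.24436e+02, 1.40000e-02, 2.21905e+02]), 'orientation': array([-2.221e+00, -2.221e+00,  2.000e-03]), 'ft_force': array([ 0.042,  1.063, -0.055]), 'moment': array([ 0.019, -0.087, -0.008]), 'width': np.float64(88.312)}
scene [1256.18289754 -433.88050702 1216.35075288] [-2.18812492 -1.28127557  0.41574504] 489.51228779652905 254.60137787327363 186.99672553078 [0.03396824 0.         0.         0.         0.        ]
side [ 382.03849724  885.94467854 1039.8252614 ] [-0.19567136  2.85499079 -1.1693842 ] 459.4063642121507 255.7441369003297 190.2126802315847 [0.00999576 0.         0.         0.         0.        ]
```

View pics/both.png

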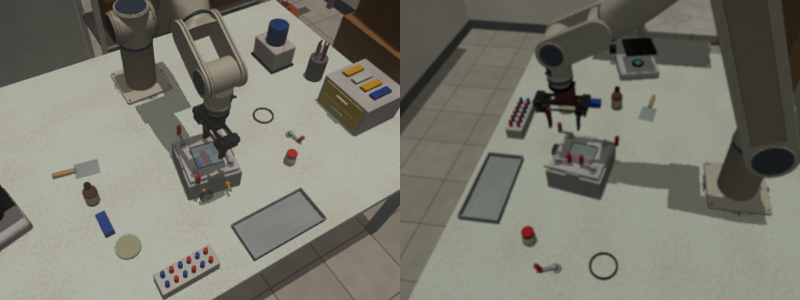

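```bash
cat > h.py <<'E'
import numpy as np,cv2
from scipy.spatial.transform import Rotation as R
def cloud(im):
    h,w=im["range_z"].shape; K=np.array([[im["fx"],0,im["cx"]],[0,im["fy"],im["cy"]],[0,0,1.]])
    u,v=np.meshgrid(np.arange(w),np.arange(h))
    p=cv2.undistortPoints(np.stack([u,v],-1).reshape(-1,1,2).astype(float),K,np.array(im["distortion"],float)).reshape(h,w,2)
    c=np.dstack([p,np.ones((h,w))])*im["range_z"][...,None]
    return c@R.from_rotvec(im["attitude"]).as_matrix().T+im["eye"]
def red(im):
    h=cv2.cvtColor(np.ascontiguousarray(im["pixels"]),cv2.COLOR_RGB2HSV)
    return ((h[...,0]<8)|(h[...,0]>172))&(h[...,1]>140)&(h[...,2]>60)
E
python3 - <<'E'
from h import *
for n in ["scene","side"]:
    im=dict(np.load(f"pics/{n}0.npz")); P=cloud(im); m=red(im)
    k,l,s,c=cv2.connectedComponentsWithStats(m.astype(np.uint8))
    for i in range(1,k):
        if s[i,4]<25: continue
        q=P[(l==i)&(im["range_z"]>0)]; top=q[q[:,2]>q[:,2].max()-4]
        print(n,c[i].round(),s[i,4],q.mean(0).round(1),"zmax",q[:,2].max().round(1),"top",top.mean(0).round(1),len(top))
    hsv=cv2.cvtColor(im["pixels"],cv2.COLOR_RGB2HSV)
    w=(hsv[...,1]<50)&(hsv[...,2]>150)&(P[...,2]>98)&(P[...,2]<118)&(im["range_z"]>0)
    k,l,s,c=cv2.connectedComponentsWithStats(w.astype(np.uint8))
    i=1+s[1:,4].argmax(); q=P[l==i]; r=cv2.minAreaRect(q[:,:2].astype(np.float32)); print("lid",r,q[:,2].mean(),s[i])
E
```

```text
scene [374. 196.] 103 [689.7 314.4  58.5] zmax 63.9 top [690.7 313.5  61.1] 36
scene [254. 225.] 26 [663.8 -80.5 159.6] zmax 168.3 top [666.8 -84.8 165.9] 6
scene [241. 331.] 25 [ 865.1 -227.    78.3] zmax 81.9 top [ 865.6 -226.8   79.4] 14
scene [219. 343.] 26 [ 866.  -287.1   78.4] zmax 83.8 top [ 867.3 -287.    81.1] 8
scene [248. 342.] 26 [ 897.8 -226.7   78.7] zmax 83.8 top [ 898.6 -226.8   81.5] 8
scene [225. 356.] 30 [ 898.7 -287.3   77.5] zmax 83.6 top [ 897.9 -287.4   81.5] 10
lid ((629.7013549804688, 68.4300308227539), (41.52121353149414, 77.78300476074219), 75.94264221191406) 107.64917616711007 [290 192  16  26 100]
side [216. 198.] 25 [598.6  70.9 160.2] zmax 166.4 top [598.7  71.3 163.7] 9
side [163. 297.] 179 [686.4 321.7  57.4] zmax 62.5 top [687.5 321.4  60. ] 59
side [176. 342.] 54 [630.5 418.4  31. ] zmax 43.5 top [634.8 418.   41.2] 16Traceback (most recent call last):
  File "<stdin>", line 12, in <module>
ValueError: attempt to get argmax of an empty sequence
```

Run:
```python
from workcell import *
from h import *
im=get_image("wrist"); np.savez("pics/wrist0.npz",**im); print(im["eye"],im["attitude"],im["fx"])
a=cv2.imread("pics/scene0.png")[140:265,200:330];b=cv2.imread("pics/side0.png")[150:275,170:300]
f=lambda x:cv2.resize(x,(400,300),interpolation=cv2.INTER_CUBIC)
w=cv2.resize(im["pixels"][:,:,::-1],(400,300))
cv2.imwrite("pics/c1.png",np.vstack([np.hstack([f(a),f(b)]),np.hstack([w,w*0])]))
```

```text
[624.81572718  67.2734193  383.94400729] [2.89331679e+00 7.19058488e-04 4.00240862e-04] 282.5671121514663
```

View pics/c1.png

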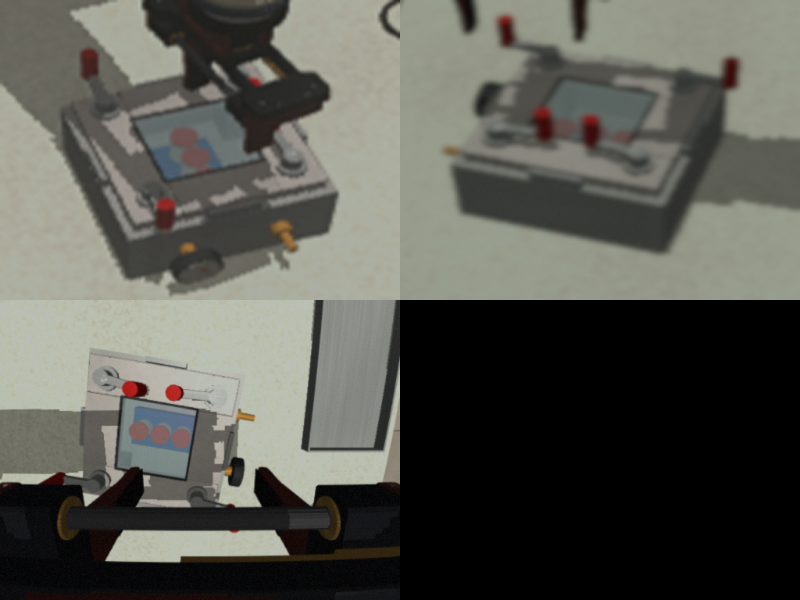

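```bash
cat >> h.py <<'E'
from scipy.optimize import least_squares
def posts(ims,near=None,show=True):
    out=[]
    Q=[];S=[]
    for n,im in ims.items():
        P=cloud(im); h=cv2.cvtColor(np.ascontiguousarray(im["pixels"]),cv2.COLOR_RGB2HSV)
        m=((h[...,0]<10)|(h[...,0]>170))&(h[...,1]>110)&(im["range_z"]>0)&(P[...,2]>132)&(P[...,2]<172)
        Q.append(P[m]);S+= [n]*m.sum()
    Q=np.vstack(Q);S=np.array(S)
    from scipy.cluster.hierarchy import fcluster,linkage
    l=fcluster(linkage(Q[:,:2],"single"),9,"distance")
    for i in range(1,l.max()+1):
        k=l==i
        if k.sum()<12: continue
        q=Q[k]; s=q[q[:,2]<np.percentile(q[:,2],98)-3]
        r=least_squares(lambda c:np.maximum(np.hypot(*(q[:,:2]-c).T)-8,0)*3+0*c[0]+ (np.hypot(*(q[:,:2]-c).T)-8)*.5,q[:,:2].mean(0),loss="soft_l1").x
        out.append(r)
        if show: print("post",r.round(1),"mean",q.mean(0).round(1),"ztop",np.percentile(q[:,2],95).round(1),{n:int((S[k]==n).sum()) for n in ims})
    return out
E
python3 - <<'E'
from h import *
ims={n:dict(np.load(f"pics/{n}0.npz")) for n in ["scene","side","wrist"]}
posts(ims)
for n,im in ims.items():
    P=cloud(im); m=(im["range_z"]>0)&(P[...,2]>102)&(P[...,2]<112)&(abs(P[...,0]-600)<170)&(abs(P[...,1])<170)
    k,l,s,c=cv2.connectedComponentsWithStats(m.astype(np.uint8)); i=1+s[1:,4].argmax(); q=P[l==i]
    print(n,s[i],np.median(q[:,2]),cv2.minAreaRect(q[:,:2].astype(np.float32)))
    m=(im["range_z"]>0)&(P[...,2]>84)&(abs(P[...,0]-600)<170)&(abs(P[...,1])<170)&(P[...,2]<114)
    k,l,s,c=cv2.connectedComponentsWithStats(m.astype(np.uint8)); i=1+s[1:,4].argmax(); q=P[l==i]
    print(n,"ch",cv2.minAreaRect(q[:,:2].astype(np.float32)))
E
```

```text
post [373.3 713.3] mean [371.7 711.8 151.6] ztop 169.6 {'scene': 32, 'side': 0, 'wrist': 0}
post [667.  -80.6] mean [666.9 -81.5 155.9] ztop 165.3 {'scene': 55, 'side': 32, 'wrist': 17}
post [448.4 -36.5] mean [452.2 -33.3 146.4] ztop 163.4 {'scene': 42, 'side': 32, 'wrist': 254}
post [557.8  72.2] mean [559.7  71.9 157.6] ztop 164.8 {'scene': 5, 'side': 51, 'wrist': 486}
post [600.3  68.5] mean [600.6  68.2 162.5] ztop 165.7 {'scene': 0, 'side': 56, 'wrist': 365}
scene [ 223  170   83   65 2662] 107.53632685934087 ((568.6973266601562, 6.07904052734375), (200.2779541015625, 203.2378692626953), 80.79106903076172)
scene ch ((569.6253662109375, 5.803031921386719), (202.16989135742188, 205.05677795410156), 80.32391357421875)
side [ 190  171   82   59 2582] 105.61939249631422 ((568.8082275390625, 11.365287780761719), (197.70713806152344, 198.54840087890625), 75.92418670654297)
side ch ((568.18994140625, 11.1815185546875), (203.27392578125, 201.27981567382812), 80.06265258789062)
wrist [  101    68   206   197 27215] 107.37409702060972 ((567.7777099609375, 5.468574523925781), (191.90528869628906, 200.80111694335938), 80.11148071289062)
wrist ch ((568.6954345703125, 9.402229309082031), (199.95159912109375, 201.23680114746094), 80.21241760253906)
```

Request:
{"op": "play_rows", "data": {"plan": "4 0.5 -1.7 -2 0 0 -10; 3.4 0 0 -2 0 0 -10; 3.4 0 0 0 0 0 -10; 3.4 0 0 0 0 0 -10; 3.4 0 0 0 0 0 -10; 3.4 0 0 0 0 0 -10; 3.4 0 0 0 0 0 -10; 3.4 0 0 0 0 0 0"}}

```text
t: 1.15
ee_pos: [607.8, 5.0, 262.4]
orientation: [-0.548, -3.093, 0.0]
ft_force: [-0.5, -0.5, -0.1]
width: 33.9
```

Run:
```python
from workcell import *
from h import *
ims={n:get_image(n) for n in ["wrist","scene","side"]}
for n in ims: np.savez(f"pics/{n}1.npz",**ims[n])
o=get_obs(); print(o["t"],o["ee_pos"],o["orientation"],o["ft_force"],o["width"])
a=[cv2.resize(ims[n]["pixels"][:,:,::-1],(400,300)) for n in ims]
cv2.imwrite("pics/c2.png",np.hstack(a[:2]))
posts(ims); print(); posts({"wrist":ims["wrist"]})
```

```text
1.3 [607.8993815    5.01289798 262.54115264] [-5.50327058e-01 -3.09273251e+00  1.84226308e-05] [0.12324719 0.10499036 0.32829419] 34.01896825706664
post [370.7 710.8] mean [372.7 711.1 154.5] ztop 170.8 {'wrist': 0, 'scene': 26, 'side': 0}
post [667.1 -80.5] mean [667.4 -80.9 154.7] ztop 166.7 {'wrist': 0, 'scene': 54, 'side': 31}
post [448.5 -36.6] mean [450.5 -34.9 156.4] ztop 165.2 {'wrist': 478, 'scene': 40, 'side': 34}
post [557.5  71.5] mean [557.5  70.5 159.3] ztop 164.8 {'wrist': 293, 'scene': 37, 'side': 49}
post [600.3  68.1] mean [599.1  66.7 157.9] ztop 165.9 {'wrist': 304, 'scene': 41, 'side': 52}

post [448.5 -36.7] mean [450.6 -34.8 157.1] ztop 165.1 {'wrist': 478}
post [557.5  71.1] mean [557.2  69.9 161.5] ztop 164.9 {'wrist': 293}
post [600.5  67.9] mean [598.6  66.1 159.4] ztop 165.8 {'wrist': 304}
```

View pics/c2.png

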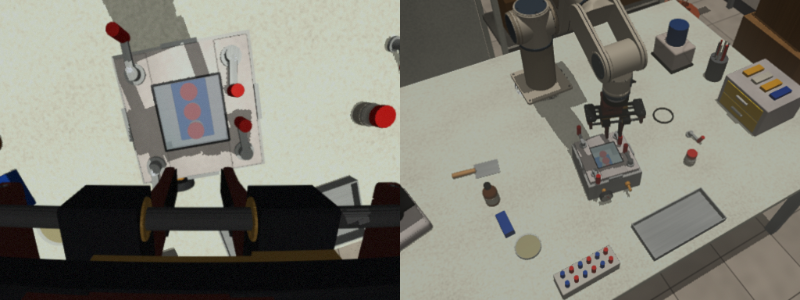

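```bash
cat > plan.py <<'E'
from workcell import *
from h import *
import sys
PO=np.array([[600.4,68.1],[667.1,-80.5],[448.5,-36.6],[557.5,71.3]])
off=66*np.array([[1,1],[1,-1],[-1,-1],[-1,1]])
def ax(p): c,s=np.cos(p[2]),np.sin(p[2]); return off@np.array([[c,s],[-s,c]])+p[:2]
sol=least_squares(lambda p:np.r_[np.hypot(*(PO-ax(p)).T)-45,(p[2]+np.radians(9.8))*60,(p[:2]-[568.7,7.5])*.4],[568.7,7.5,-.171]).x
AX=ax(sol); PH=np.arctan2(*(PO-AX).T[::-1])
def psi(o):
    y=R.from_rotvec(o["orientation"]).as_matrix()[:,1]; return np.arctan2(y[1],y[0])
def post(i,a): f=PH[i-1]-a; return AX[i-1]+45*np.array([np.cos(f),np.sin(f)])
def ang(i,xy): d=np.asarray(xy)-AX[i-1]; return (PH[i-1]-np.arctan2(d[1],d[0])+np.pi)%(2*np.pi)-np.pi
def visit(o,i,a0,a1,ps=None,zw=137,step=.08,close=1.7):
    "prints rows; returns pose dict as it should be after"
    p=np.array(o[0],float); s=o[1]; rows=[]
    def go(t,w,turn=0):
        nonlocal p,s
        d=np.asarray(t)-p; c,n=np.cos(s),np.sin(s)
        r=np.round([-n*d[0]+c*d[1],c*d[0]+n*d[1],-d[2]],1)/10; q=r*10
        rows.append(f"{w} {r[0]:g} {r[1]:g} {r[2]:g} 0 0 {-turn:g}")
        p=p+[-n*q[0]+c*q[1],c*q[0]+n*q[1],-q[2]]; s+=np.radians(turn)
    if p[2]<170: go(p,3.4); go([p[0],p[1],180],3.4)
    g=np.r_[post(i,a0),180]; n=int(np.ceil(np.linalg.norm(g-p)/45)); T=np.degrees((ps if ps is not None else s)-s)
    n=max(n,int(np.ceil(abs(T)/10))); q=p.copy()
    for k in range(1,n+1): go(q+(g-q)*k/n,3.4,round(T/n,1))
    go([g[0],g[1],zw],3.4); go([g[0],g[1],zw],3.4); go(p,close); go(p,close)
    m=int(np.ceil((a1-a0)/step))
    for k in range(1,m+1): go(np.r_[post(i,a0+(a1-a0)*k/m),zw],close)
    print(f"# screw{i} {a0}->{a1} ({len(rows)} rows) end {p.round(1)}"); print("; ".join(rows)); return p,s
def now():
    o=get_obs(); return o["ee_pos"],psi(o),o
E
python3 - <<'E'
from plan import *
print(sol,np.degrees(PH),np.hypot(*(PO-AX).T))
p,s,o=now(); print(np.degrees(s))
e=visit((p,s),1,0,.25)
e=visit(e,3,0,.25)
e=visit(e,2,0,.25); e=visit(e,4,0,.25)
E
```

```text
[ 5.68799589e+02  7.50787333e+00 -1.65551926e-01] [171.82943492 -15.26966244 167.14755014 -15.84514045] [44.82883228 45.6924584  45.46444589 44.61673927]
69.82056123717092
# screw1 0->0.25 (11 rows) end [603.2  79.  137. ]
3.4 0.97 1.89 2.75 0 0 -0; 3.4 0.96 1.88 2.75 0 0 -0; 3.4 0.97 1.89 2.75 0 0 -0; 3.4 -0 -0 4.3 0 0 0; 3.4 -0 -0 0 0 0 0; 1.7 0 0 -0 0 0 0; 1.7 0 0 -0 0 0 0; 1.7 0.05 0.28 0 0 0 0; 1.7 0.03 0.28 0 0 0 0; 1.7 0.01 0.28 0 0 0 0; 1.7 0 0.28 0 0 0 0
# screw3 0->0.25 (15 rows) end [452.8 -26.2 137. ]
3.4 0 0 -0 0 0 0; 3.4 0 0 -4.3 0 0 0; 3.4 2.1 -3.24 0 0 0 -0; 3.4 2.1 -3.23 0 0 0 -0; 3.4 2.09 -3.24 0 0 0 -0; 3.4 2.1 -3.23 0 0 0 -0; 3.4 2.1 -3.24 0 0 0 -0; 3.4 -0 0 4.3 0 0 0; 3.4 -0 0 0 0 0 0; 1.7 0 0 -0 0 0 0; 1.7 0 0 -0 0 0 0; 1.7 0.03 0.28 0 0 0 0; 1.7 0.01 0.28 0 0 0 0; 1.7 -0.01 0.28 0 0 0 0; 1.7 -0.03 0.28 0 0 0 0
# screw2 0->0.25 (15 rows) end [662.1 -90.7 137. ]
3.4 0 0 -0 0 0 0; 3.4 0 0 -4.3 0 0 0; 3.4 -4.38 0.46 0 0 0 -0; 3.4 -4.39 0.46 0 0 0 -0; 3.4 -4.38 0.45 0 0 0 -0; 3.4 -4.38 0.46 0 0 0 -0; 3.4 -4.39 0.46 0 0 0 -0; 3.4 0 -0 4.3 0 0 0; 3.4 0 -0 0 0 0 0; 1.7 0 0 -0 0 0 0; 1.7 0 0 -0 0 0 0; 1.7 -0.01 -0.28 0 0 0 0; 1.7 -0 -0.28 0 0 0 0; 1.7 0.02 -0.28 0 0 0 0; 1.7 0.04 -0.28 0 0 0 0
# screw4 0->0.25 (15 rows) end [553.5  60.9 137. ]
3.4 0 0 -0 0 0 0; 3.4 0 0 -4.3 0 0 0; 3.4 3.07 2.32 0 0 0 -0; 3.4 3.08 2.32 0 0 0 -0; 3.4 3.07 2.32 0 0 0 -0; 3.4 3.08 2.32 0 0 0 -0; 3.4 3.07 2.32 0 0 0 -0; 3.4 -0 -0 4.3 0 0 0; 3.4 -0 -0 0 0 0 0; 1.7 0 0 -0 0 0 0; 1.7 0 0 -0 0 0 0; 1.7 -0.01 -0.28 0 0 0 0; 1.7 0 -0.29 0 0 0 0; 1.7 0.02 -0.28 0 0 0 0; 1.7 0.04 -0.27 0 0 0 0
```

Request:
{"op": "play_rows", "data": {"plan": "3.4 0.97 1.89 2.75 0 0 0; 3.4 0.96 1.88 2.75 0 0 0; 3.4 0.97 1.89 2.75 0 0 0; 3.4 0 0 4.3 0 0 0; 3.4 0 0 0 0 0 0; 1.7 0 0 0 0 0 0; 1.7 0 0 0 0 0 0; 1.7 0.05 0.28 0 0 0 0; 1.7 0.03 0.28 0 0 0 0; 1.7 0.01 0.28 0 0 0 0; 1.7 0 0.28 0 0 0 0"}}

```text
t: 2.68
ee_pos: [602.6, 79.1, 137.0]
orientation: [-0.545, -3.093, 0.0]
ft_force: [-3.6, -3.1, 0.9]
width: 17.0
```

Request:
{"op": "play_rows", "data": {"plan": "3.4 0 0 0 0 0 0; 3.4 0 0 -4.3 0 0 0; 3.4 2.1 -3.24 0 0 0 0; 3.4 2.1 -3.23 0 0 0 0; 3.4 2.09 -3.24 0 0 0 0; 3.4 2.1 -3.23 0 0 0 0; 3.4 2.1 -3.24 0 0 0 0; 3.4 0 0 4.3 0 0 0; 3.4 0 0 0 0 0 0; 1.7 0 0 0 0 0 0; 1.7 0 0 0 0 0 0; 1.7 0.03 0.28 0 0 0 0; 1.7 0.01 0.28 0 0 0 0; 1.7 -0.01 0.28 0 0 0 0; 1.7 -0.03 0.28 0 0 0 0"}}

```text
t: 4.55
ee_pos: [452.2, -26.4, 136.9]
orientation: [-0.545, -3.092, 0.0]
ft_force: [-3.1, -3.1, -1.8]
width: 16.6
```

```bash
cat > chk.py <<'E'
from plan import *
def chk(names=("scene","side","wrist")):
    ims={n:get_image(n) for n in names}
    for c in posts(ims,show=False):
        i=int(np.hypot(*(AX-c).T).argmin())+1
        if c[1]<150: print(i,c.round(1),"r",np.hypot(*(c-AX[i-1])).round(1),"angle",ang(i,c).round(3))
    p,s,o=now(); print("t",o["t"],"tcp",p.round(1),"F",o["ft_force"].round(1))
E
python3 -c "
from chk import *
chk()"
```

```text
2 [666.8 -80.5] r 45.4 angle 0.002
3 [446.6 -24.4] r 51.3 angle 0.226
4 [556.9  71.5] r 44.0 angle -0.001
1 [603.2  79.8] r 45.3 angle 0.268
t 4.7 tcp [452.8 -26.4 137. ] F [-1.3 -2.4 -1.2]
```

Request:
{"op": "play_rows", "data": {"plan": "3.4 0 0 0 0 0 0; 3.4 0 0 -4.3 0 0 0; 3.4 -4.38 0.46 0 0 0 0; 3.4 -4.39 0.46 0 0 0 0; 3.4 -4.38 0.45 0 0 0 0; 3.4 -4.38 0.46 0 0 0 0; 3.4 -4.39 0.46 0 0 0 0; 3.4 0 0 4.3 0 0 0; 3.4 0 0 0 0 0 0; 1.7 0 0 0 0 0 0; 1.7 0 0 0 0 0 0; 1.7 -0.01 -0.28 0 0 0 0; 1.7 0 -0.28 0 0 0 0; 1.7 0.02 -0.28 0 0 0 0; 1.7 0.04 -0.28 0 0 0 0"}}

```text
t: 6.58
ee_pos: [662.8, -90.6, 137.4]
orientation: [0.545, 3.093, 0.0]
ft_force: [3.5, 1.9, 0.9]
width: 17.0
```

Request:
{"op": "play_rows", "data": {"plan": "3.4 0 0 0 0 0 0; 3.4 0 0 -4.3 0 0 0; 3.4 3.07 2.32 0 0 0 0; 3.4 3.08 2.32 0 0 0 0; 3.4 3.07 2.32 0 0 0 0; 3.4 3.08 2.32 0 0 0 0; 3.4 3.07 2.32 0 0 0 0; 3.4 0 0 4.3 0 0 0; 3.4 0 0 0 0 0 0; 1.7 0 0 0 0 0 0; 1.7 0 0 0 0 0 0; 1.7 -0.01 -0.28 0 0 0 0; 1.7 0 -0.29 0 0 0 0; 1.7 0.02 -0.28 0 0 0 0; 1.7 0.04 -0.27 0 0 0 0"}}

```text
t: 8.45
ee_pos: [553.8, 60.6, 137.4]
orientation: [0.546, 3.093, 0.001]
ft_force: [3.2, 2.0, -1.9]
width: 17.1
```

```bash
python3 -c "
from chk import *
chk()
p,s,o=now(); ps=np.radians(52)
e=(p,s)
for i in (1,3,2,4): e=visit(e,i,.25,.55,ps)
"
```

```text
2 [663.2 -89.5] r 45.3 angle 0.215
3 [451.4 -25.6] r 46.5 angle 0.248
4 [548.4  64.2] r 38.9 angle 0.24
1 [602.9  78.9] r 45.2 angle 0.247
t 8.6 tcp [553.3  60.5 137.3] F [1.6 1.7 0.6]
# screw1 0.25->0.55 (12 rows) end [610.2  90.4 137. ]
3.4 0 0 -0 0 0 0; 3.4 0 0 -4.27 0 0 0; 3.4 -2.03 1.72 -0 0 0 9; 3.4 -1.74 2.02 -0 0 0 9; 3.4 0 -0 4.3 0 0 0; 3.4 0 -0 -0 0 0 0; 1.7 0 0 -0 0 0 0; 1.7 0 0 -0 0 0 0; 1.7 0.08 0.32 -0 0 0 0; 1.7 0.05 0.34 -0 0 0 0; 1.7 0.03 0.33 -0 0 0 0; 1.7 0 0.34 -0 0 0 0
# screw3 0.25->0.55 (15 rows) end [460.7 -15.2 137. ]
3.4 0 0 -0 0 0 0; 3.4 0 0 -4.3 0 0 0; 3.4 1.04 -3.78 -0 0 0 -0; 3.4 1.05 -3.77 -0 0 0 -0; 3.4 1.04 -3.78 -0 0 0 -0; 3.4 1.05 -3.77 -0 0 0 -0; 3.4 1.04 -3.78 -0 0 0 -0; 3.4 0 0 4.3 0 0 0; 3.4 0 0 -0 0 0 0; 1.7 0 0 -0 0 0 0; 1.7 0 0 -0 0 0 0; 1.7 0.05 0.34 -0 0 0 0; 1.7 0.03 0.33 -0 0 0 0; 1.7 -0 0.34 -0 0 0 0; 1.7 -0.03 0.34 -0 0 0 0
# screw2 0.25->0.55 (15 rows) end [ 653.8 -101.2  137. ]
3.4 0 0 -0 0 0 0; 3.4 0 0 -4.3 0 0 0; 3.4 -4.1 1.29 -0 0 0 -0; 3.4 -4.11 1.29 -0 0 0 -0; 3.4 -4.1 1.3 -0 0 0 -0; 3.4 -4.1 1.29 -0 0 0 -0; 3.4 -4.11 1.29 -0 0 0 -0; 3.4 0 0 4.3 0 0 0; 3.4 0 0 -0 0 0 0; 1.7 0 0 -0 0 0 0; 1.7 0 0 -0 0 0 0; 1.7 -0.04 -0.33 -0 0 0 0; 1.7 -0.01 -0.34 -0 0 0 0; 1.7 0.02 -0.34 -0 0 0 0; 1.7 0.04 -0.33 -0 0 0 0
# screw4 0.25->0.55 (15 rows) end [545.1  50.4 137. ]
3.4 0 0 -0 0 0 0; 3.4 0 0 -4.3 0 0 0; 3.4 3.58 1.32 -0 0 0 -0; 3.4 3.57 1.32 -0 0 0 -0; 3.4 3.58 1.31 -0 0 0 -0; 3.4 3.58 1.32 -0 0 0 -0; 3.4 3.58 1.32 -0 0 0 -0; 3.4 -0 0 4.3 0 0 0; 3.4 -0 0 -0 0 0 0; 1.7 0 0 -0 0 0 0; 1.7 0 0 -0 0 0 0; 1.7 -0.04 -0.34 -0 0 0 0; 1.7 -0.01 -0.33 -0 0 0 0; 1.7 0.02 -0.34 -0 0 0 0; 1.7 0.04 -0.33 -0 0 0 0
```

```bash
cat > lid.py <<'E'
from plan import *
def lidfit(im):
    P=cloud(im); c,s=np.cos(sol[2]),np.sin(sol[2]); d=P[...,:2]-sol[:2]; L=d@np.array([[c,-s],[s,c]])
    m=(im["range_z"]>0)&(abs(L).max(-1)<88)&(abs(P[...,2]-106)<8)&((abs(L).max(-1)>50))
    for i in range(4):
        m&=np.hypot(*np.moveaxis(P[...,:2]-AX[i],-1,0))>20
    m&=~red(im)
    A=np.c_[L[m],np.ones(m.sum())]; z=P[...,2][m]; k=np.ones(len(z),bool)
    for _ in range(8):
        b=np.linalg.lstsq(A[k],z[k],rcond=None)[0]; r=z-A@b; k=abs(r)<max(2.5*1.48*np.median(abs(r)),.5)
    return b[2],b[0],b[1],k.sum(),r[k].std()
def show(b,tag): 
    print(tag,"zc %.2f tx %.4f ty %.4f n %d sd %.2f"%b,"corners",[round(float(b[0]+o@np.array(b[1:3])),2) for o in off])
if __name__=="__main__":
    for k in "01":
        for n in ["scene","side","wrist"]: show(lidfit(dict(np.load(f"pics/{n}{k}.npz"))),n+k)
    for n in ["scene","side","wrist"]: show(lidfit(get_image(n)),n)
E
python3 lid.py
```

```text
scene0 zc 108.21 tx -0.0099 ty -0.0028 n 1251 sd 2.24 corners [107.37, 107.74, 109.05, 108.68]
side0 zc 105.98 tx -0.0014 ty -0.0006 n 1322 sd 1.79 corners [105.85, 105.93, 106.12, 106.03]
wrist0 zc 107.81 tx 0.0020 ty 0.0003 n 12609 sd 0.66 corners [107.96, 107.92, 107.66, 107.69]
scene1 zc 108.32 tx -0.0104 ty -0.0015 n 1399 sd 2.16 corners [107.53, 107.73, 109.1, 108.9]
side1 zc 105.91 tx 0.0003 ty 0.0018 n 1317 sd 1.80 corners [106.06, 105.82, 105.77, 106.01]
wrist1 zc 107.96 tx 0.0021 ty 0.0005 n 11577 sd 0.70 corners [108.14, 108.08, 107.79, 107.85]
scene zc 107.91 tx -0.0113 ty -0.0014 n 1451 sd 2.25 corners [107.07, 107.26, 108.75, 108.56]
side zc 105.41 tx -0.0006 ty 0.0018 n 905 sd 1.73 corners [105.48, 105.25, 105.33, 105.56]
wrist zc 107.60 tx 0.0019 ty 0.0003 n 14263 sd 0.60 corners [107.74, 107.71, 107.46, 107.49]
```

Request:
{"op": "play_rows", "data": {"plan": "3.4 0 0 0 0 0 0; 3.4 0 0 -4.27 0 0 0; 3.4 -2.03 1.72 0 0 0 9; 3.4 -1.74 2.02 0 0 0 9; 3.4 0 0 4.3 0 0 0; 3.4 0 0 0 0 0 0; 1.7 0 0 0 0 0 0; 1.7 0 0 0 0 0 0; 1.7 0.08 0.32 0 0 0 0; 1.7 0.05 0.34 0 0 0 0; 1.7 0.03 0.33 0 0 0 0; 1.7 0 0.34 0 0 0 0"}}

```text
t: 10.25
ee_pos: [609.1, 90.8, 136.5]
orientation: [-1.022, -2.968, 0.002]
ft_force: [-5.6, -0.6, -0.1]
width: 17.2
```

```bash
python3 -c "
from lid import *
show(lidfit(get_image('wrist')),'w'); p,s,o=now(); print(p,np.degrees(s),ang(1,p[:2]),o['ft_force'])"
```

```text
w zc 106.63 tx -0.0007 ty -0.0014 n 15875 sd 0.61 corners [106.49, 106.67, 106.77, 106.59]
[609.38096597  91.0940169  136.39691033] 52.01278696171163 0.5499816025828683 [-5.58478017 -1.47524433  0.01023664]
```

Request:
{"op": "play_rows", "data": {"plan": "3.4 0 0 0 0 0 0; 3.4 0 0 -4.3 0 0 0; 3.4 1.04 -3.78 0 0 0 0; 3.4 1.05 -3.77 0 0 0 0; 3.4 1.04 -3.78 0 0 0 0; 3.4 1.05 -3.77 0 0 0 0; 3.4 1.04 -3.78 0 0 0 0; 3.4 0 0 4.3 0 0 0; 3.4 0 0 0 0 0 0; 1.7 0 0 0 0 0 0; 1.7 0 0 0 0 0 0; 1.7 0.05 0.34 0 0 0 0; 1.7 0.03 0.33 0 0 0 0; 1.7 0 0.34 0 0 0 0; 1.7 -0.03 0.34 0 0 0 0"}}

```text
t: 12.18
ee_pos: [459.9, -14.7, 136.4]
orientation: [-1.022, -2.968, 0.001]
ft_force: [-4.9, -2.2, -2.4]
width: 16.9
```

Request:
{"op": "play_rows", "data": {"plan": "3.4 0 0 0 0 0 0; 3.4 0 0 -4.3 0 0 0; 3.4 -4.1 1.29 0 0 0 0; 3.4 -4.11 1.29 0 0 0 0; 3.4 -4.1 1.3 0 0 0 0; 3.4 -4.1 1.29 0 0 0 0; 3.4 -4.11 1.29 0 0 0 0; 3.4 0 0 4.3 0 0 0; 3.4 0 0 0 0 0 0; 1.7 0 0 0 0 0 0; 1.7 0 0 0 0 0 0; 1.7 -0.04 -0.33 0 0 0 0; 1.7 -0.01 -0.34 0 0 0 0; 1.7 0.02 -0.34 0 0 0 0; 1.7 0.04 -0.33 0 0 0 0"}}

```text
t: 14.05
ee_pos: [654.2, -101.2, 137.2]
orientation: [1.023, 2.97, 0.0]
ft_force: [4.7, 1.7, -0.7]
width: 17.0
```

Request:
{"op": "play_rows", "data": {"plan": "3.4 0 0 0 0 0 0; 3.4 0 0 -4.3 0 0 0; 3.4 3.58 1.32 0 0 0 0; 3.4 3.57 1.32 0 0 0 0; 3.4 3.58 1.31 0 0 0 0; 3.4 3.58 1.32 0 0 0 0; 3.4 3.58 1.32 0 0 0 0; 3.4 0 0 4.3 0 0 0; 3.4 0 0 0 0 0 0; 1.7 0 0 0 0 0 0; 1.7 0 0 0 0 0 0; 1.7 -0.04 -0.34 0 0 0 0; 1.7 -0.01 -0.33 0 0 0 0; 1.7 0.02 -0.34 0 0 0 0; 1.7 0.04 -0.33 0 0 0 0"}}

```text
t: 15.92
ee_pos: [545.6, 50.4, 137.1]
orientation: [1.023, 2.969, 0.001]
ft_force: [5.4, 1.6, -1.1]
width: 17.1
```

```bash
python3 -c "
from lid import *
from chk import chk
chk()
show(lidfit(get_image('wrist')),'w')
p,s,o=now(); ps=np.radians(35)
e=(p,s)
for i in (1,3,2,4): e=visit(e,i,.55,.83,ps,zw=136)
"
```

```text
2 [655.7 -99.6] r 45.1 angle 0.495
3 [459.3 -13.8] r 47.0 angle 0.552
1 [610.1  90.9] r 45.3 angle 0.557
4 [541.3  55.3] r 38.9 angle 0.536
t 16.075 tcp [545.1  50.4 137. ] F [2.7 0.3 0.3]
w zc 106.05 tx 0.0053 ty 0.0003 n 11504 sd 0.61 corners [106.42, 106.38, 105.68, 105.72]
# screw1 0.55->0.83 (12 rows) end [619.4  98.9 136. ]
3.4 0 0 -0 0 0 0; 3.4 0 0 -4.31 0 0 0; 3.4 -1.34 3.58 0 0 0 8.5; 3.4 -0.79 3.74 0 0 0 8.5; 3.4 0 -0 4.4 0 0 0; 3.4 0 -0 0 0 0 0; 1.7 0 0 -0 0 0 0; 1.7 0 0 -0 0 0 0; 1.7 0.07 0.3 0 0 0 0; 1.7 0.05 0.32 0 0 0 0; 1.7 0.03 0.31 0 0 0 0; 1.7 0.01 0.31 0 0 0 0
# screw3 0.55->0.83 (15 rows) end [470.6  -7.6 136. ]
3.4 0 0 -0 0 0 0; 3.4 0 0 -4.4 0 0 0; 3.4 -0.05 -3.91 0 0 0 -0; 3.4 -0.05 -3.91 0 0 0 -0; 3.4 -0.05 -3.91 0 0 0 -0; 3.4 -0.05 -3.91 0 0 0 -0; 3.4 -0.05 -3.91 0 0 0 -0; 3.4 0 -0 4.4 0 0 0; 3.4 0 -0 0 0 0 0; 1.7 0 0 -0 0 0 0; 1.7 0 0 -0 0 0 0; 1.7 0.05 0.31 0 0 0 0; 1.7 0.03 0.31 0 0 0 0; 1.7 0 0.32 0 0 0 0; 1.7 -0.02 0.31 0 0 0 0
# screw2 0.55->0.83 (15 rows) end [ 643.6 -108.5  136. ]
3.4 0 0 -0 0 0 0; 3.4 0 0 -4.4 0 0 0; 3.4 -3.64 1.93 0 0 0 -0; 3.4 -3.63 1.93 0 0 0 -0; 3.4 -3.64 1.92 0 0 0 -0; 3.4 -3.63 1.93 0 0 0 -0; 3.4 -3.64 1.93 0 0 0 -0; 3.4 -0 0 4.4 0 0 0; 3.4 -0 0 0 0 0 0; 1.7 0 0 -0 0 0 0; 1.7 0 0 -0 0 0 0; 1.7 -0.03 -0.31 0 0 0 0; 1.7 -0.02 -0.32 0 0 0 0; 1.7 0.01 -0.31 0 0 0 0; 1.7 0.03 -0.31 0 0 0 0
# screw4 0.55->0.83 (15 rows) end [534.7  43.2 136. ]
3.4 0 0 -0 0 0 0; 3.4 0 0 -4.4 0 0 0; 3.4 3.73 0.21 0 0 0 -0; 3.4 3.74 0.21 0 0 0 -0; 3.4 3.73 0.2 0 0 0 -0; 3.4 3.74 0.21 0 0 0 -0; 3.4 3.73 0.21 0 0 0 -0; 3.4 -0 -0 4.4 0 0 0; 3.4 -0 -0 0 0 0 0; 1.7 0 0 -0 0 0 0; 1.7 0 0 -0 0 0 0; 1.7 -0.03 -0.32 0 0 0 0; 1.7 -0.01 -0.31 0 0 0 0; 1.7 0.01 -0.31 0 0 0 0; 1.7 0.04 -0.32 0 0 0 0
```

Request:
{"op": "play_rows", "data": {"plan": "3.4 0 0 0 0 0 0; 3.4 0 0 -4.31 0 0 0; 3.4 -1.34 3.58 0 0 0 8.5; 3.4 -0.79 3.74 0 0 0 8.5; 3.4 0 0 4.4 0 0 0; 3.4 0 0 0 0 0 0; 1.7 0 0 0 0 0 0; 1.7 0 0 0 0 0 0; 1.7 0.07 0.3 0 0 0 0; 1.7 0.05 0.32 0 0 0 0; 1.7 0.03 0.31 0 0 0 0; 1.7 0.01 0.31 0 0 0 0"}}

```text
t: 17.62
ee_pos: [618.2, 99.2, 135.7]
orientation: [-1.449, -2.784, 0.003]
ft_force: [-7.3, 0.2, 0.1]
width: 16.9
```

Request:
{"op": "play_rows", "data": {"plan": "3.4 0 0 0 0 0 0; 3.4 0 0 -4.4 0 0 0; 3.4 -0.05 -3.91 0 0 0 0; 3.4 -0.05 -3.91 0 0 0 0; 3.4 -0.05 -3.91 0 0 0 0; 3.4 -0.05 -3.91 0 0 0 0; 3.4 -0.05 -3.91 0 0 0 0; 3.4 0 0 4.4 0 0 0; 3.4 0 0 0 0 0 0; 1.7 0 0 0 0 0 0; 1.7 0 0 0 0 0 0; 1.7 0.05 0.31 0 0 0 0; 1.7 0.03 0.31 0 0 0 0; 1.7 0 0.32 0 0 0 0; 1.7 -0.02 0.31 0 0 0 0"}}

```text
t: 19.5
ee_pos: [469.6, -7.1, 135.5]
orientation: [-1.449, -2.784, 0.002]
ft_force: [-6.3, -0.5, -0.6]
width: 16.8
```

Request:
{"op": "play_rows", "data": {"plan": "3.4 0 0 0 0 0 0; 3.4 0 0 -4.4 0 0 0; 3.4 -3.64 1.93 0 0 0 0; 3.4 -3.63 1.93 0 0 0 0; 3.4 -3.64 1.92 0 0 0 0; 3.4 -3.63 1.93 0 0 0 0; 3.4 -3.64 1.93 0 0 0 0; 3.4 0 0 4.4 0 0 0; 3.4 0 0 0 0 0 0; 1.7 0 0 0 0 0 0; 1.7 0 0 0 0 0 0; 1.7 -0.03 -0.31 0 0 0 0; 1.7 -0.02 -0.32 0 0 0 0; 1.7 0.01 -0.31 0 0 0 0; 1.7 0.03 -0.31 0 0 0 0"}}

```text
t: 21.38
ee_pos: [644.2, -108.7, 136.3]
orientation: [1.45, 2.786, 0.0]
ft_force: [5.0, -0.7, -0.2]
width: 16.9
```

Request:
{"op": "play_rows", "data": {"plan": "3.4 0 0 0 0 0 0; 3.4 0 0 -4.4 0 0 0; 3.4 3.73 0.21 0 0 0 0; 3.4 3.74 0.21 0 0 0 0; 3.4 3.73 0.2 0 0 0 0; 3.4 3.74 0.21 0 0 0 0; 3.4 3.73 0.21 0 0 0 0; 3.4 0 0 4.4 0 0 0; 3.4 0 0 0 0 0 0; 1.7 0 0 0 0 0 0; 1.7 0 0 0 0 0 0; 1.7 -0.03 -0.32 0 0 0 0; 1.7 -0.01 -0.31 0 0 0 0; 1.7 0.01 -0.31 0 0 0 0; 1.7 0.04 -0.32 0 0 0 0"}}

```text
t: 23.25
ee_pos: [535.4, 43.2, 136.2]
orientation: [1.45, 2.786, 0.001]
ft_force: [5.7, 0.1, -0.1]
width: 17.2
```

```bash
python3 -c "
from lid import *
from chk import chk
chk()
show(lidfit(get_image('wrist')),'w')
p,s,o=now(); ps=np.radians(19)
e=(p,s)
for i in (1,3,2,4): e=visit(e,i,.83,1.05,ps,zw=135,step=.075)
"
```

```text
2 [ 645.8 -106.6] r 44.4 angle 0.766
1 [617.9  99. ] r 46.0 angle 0.803
3 [468.9  -5.8] r 47.4 angle 0.817
4 [531.9  49.2] r 38.4 angle 0.827
t 23.4 tcp [534.8  43.3 136.1] F [3.4 0.2 0.7]
w zc 104.33 tx 0.0052 ty 0.0001 n 10910 sd 0.61 corners [104.69, 104.67, 103.98, 104.0]
# screw1 0.83->1.05 (12 rows) end [628.1 103.6 135. ]
3.4 0 0 -0 0 0 0; 3.4 0 0 -4.4 0 0 0; 3.4 -0.1 3.37 0 0 0 5.3; 3.4 0.21 3.37 0 0 0 5.3; 3.4 0.52 3.34 0 0 0 5.3; 3.4 0 -0 4.5 0 0 0; 3.4 0 -0 0 0 0 0; 1.7 0 0 -0 0 0 0; 1.7 0 0 -0 0 0 0; 1.7 0.08 0.32 0 0 0 0; 1.7 0.05 0.32 0 0 0 0; 1.7 0.03 0.33 0 0 0 0
# screw3 0.83->1.05 (14 rows) end [479.7  -3.7 135. ]
3.4 0 0 -0 0 0 0; 3.4 0 0 -4.5 0 0 0; 3.4 -1.07 -3.7 0 0 0 0; 3.4 -1.07 -3.71 0 0 0 0; 3.4 -1.07 -3.7 0 0 0 0; 3.4 -1.07 -3.71 0 0 0 0; 3.4 -1.07 -3.7 0 0 0 0; 3.4 -0 -0 4.5 0 0 0; 3.4 -0 -0 0 0 0 0; 1.7 0 0 -0 0 0 0; 1.7 0 0 -0 0 0 0; 1.7 0.05 0.33 0 0 0 0; 1.7 0.02 0.33 0 0 0 0; 1.7 0 0.33 0 0 0 0
# screw2 0.83->1.05 (14 rows) end [ 634.4 -112.   135. ]
3.4 0 0 -0 0 0 0; 3.4 0 0 -4.5 0 0 0; 3.4 -3.05 2.41 0 0 0 0; 3.4 -3.06 2.41 0 0 0 0; 3.4 -3.05 2.41 0 0 0 0; 3.4 -3.05 2.41 0 0 0 0; 3.4 -3.06 2.41 0 0 0 0; 3.4 0 0 4.5 0 0 0; 3.4 0 0 0 0 0 0; 1.7 0 0 -0 0 0 0; 1.7 0 0 -0 0 0 0; 1.7 -0.03 -0.32 0 0 0 0; 1.7 -0.01 -0.33 0 0 0 0; 1.7 0.01 -0.33 0 0 0 0
# screw4 0.83->1.05 (14 rows) end [525.4  39.8 135. ]
3.4 0 0 -0 0 0 0; 3.4 0 0 -4.5 0 0 0; 3.4 3.59 -0.87 0 0 0 0; 3.4 3.58 -0.87 0 0 0 0; 3.4 3.59 -0.86 0 0 0 0; 3.4 3.59 -0.87 0 0 0 0; 3.4 3.58 -0.87 0 0 0 0; 3.4 0 0 4.5 0 0 0; 3.4 0 0 0 0 0 0; 1.7 0 0 -0 0 0 0; 1.7 0 0 -0 0 0 0; 1.7 -0.03 -0.33 0 0 0 0; 1.7 -0 -0.33 0 0 0 0; 1.7 0.01 -0.33 0 0 0 0
```

Request:
{"op": "play_rows", "data": {"plan": "3.4 0 0 0 0 0 0; 3.4 0 0 -4.4 0 0 0; 3.4 -0.1 3.37 0 0 0 5.3; 3.4 0.21 3.37 0 0 0 5.3; 3.4 0.52 3.34 0 0 0 5.3; 3.4 0 0 4.5 0 0 0; 3.4 0 0 0 0 0 0; 1.7 0 0 0 0 0 0; 1.7 0 0 0 0 0 0; 1.7 0.08 0.32 0 0 0 0; 1.7 0.05 0.32 0 0 0 0; 1.7 0.03 0.33 0 0 0 0"}}

```text
t: 24.95
ee_pos: [626.5, 104.0, 135.2]
orientation: [-1.821, -2.556, 0.003]
ft_force: [-7.3, 1.7, -0.2]
width: 17.1
```

Request:
{"op": "play_rows", "data": {"plan": "3.4 0 0 0 0 0 0; 3.4 0 0 -4.5 0 0 0; 3.4 -1.07 -3.7 0 0 0 0; 3.4 -1.07 -3.71 0 0 0 0; 3.4 -1.07 -3.7 0 0 0 0; 3.4 -1.07 -3.71 0 0 0 0; 3.4 -1.07 -3.7 0 0 0 0; 3.4 0 0 4.5 0 0 0; 3.4 0 0 0 0 0 0; 1.7 0 0 0 0 0 0; 1.7 0 0 0 0 0 0; 1.7 0.05 0.33 0 0 0 0; 1.7 0.02 0.33 0 0 0 0; 1.7 0 0.33 0 0 0 0"}}

```text
t: 26.7
ee_pos: [478.5, -3.1, 134.8]
orientation: [-1.82, -2.557, 0.002]
ft_force: [-6.6, 1.6, 0.5]
width: 17.3
```

Request:
{"op": "play_rows", "data": {"plan": "3.4 0 0 0 0 0 0; 3.4 0 0 -4.5 0 0 0; 3.4 -3.05 2.41 0 0 0 0; 3.4 -3.06 2.41 0 0 0 0; 3.4 -3.05 2.41 0 0 0 0; 3.4 -3.05 2.41 0 0 0 0; 3.4 -3.06 2.41 0 0 0 0; 3.4 0 0 4.5 0 0 0; 3.4 0 0 0 0 0 0; 1.7 0 0 0 0 0 0; 1.7 0 0 0 0 0 0; 1.7 -0.03 -0.32 0 0 0 0; 1.7 -0.01 -0.33 0 0 0 0; 1.7 0.01 -0.33 0 0 0 0"}}

```text
t: 28.45
ee_pos: [635.4, -112.4, 135.8]
orientation: [1.821, 2.557, 0.001]
ft_force: [4.3, -1.5, 0.9]
width: 17.2
```

Request:
{"op": "play_rows", "data": {"plan": "3.4 0 0 0 0 0 0; 3.4 0 0 -4.5 0 0 0; 3.4 3.59 -0.87 0 0 0 0; 3.4 3.58 -0.87 0 0 0 0; 3.4 3.59 -0.86 0 0 0 0; 3.4 3.59 -0.87 0 0 0 0; 3.4 3.58 -0.87 0 0 0 0; 3.4 0 0 4.5 0 0 0; 3.4 0 0 0 0 0 0; 1.7 0 0 0 0 0 0; 1.7 0 0 0 0 0 0; 1.7 -0.03 -0.33 0 0 0 0; 1.7 0 -0.33 0 0 0 0; 1.7 0.01 -0.33 0 0 0 0"}}

```text
t: 30.2
ee_pos: [526.4, 39.5, 135.5]
orientation: [1.821, 2.558, 0.002]
ft_force: [4.9, -1.0, -0.7]
width: 16.8
```

```bash
python3 -c "
from lid import *
from chk import chk
chk()
show(lidfit(get_image('wrist')),'w')
p,s,o=now(); ps=np.radians(6)
e=(p,s)
for i in (1,3,2,4): e=visit(e,i,1.05,1.18,ps,zw=134,step=.045)
"
```

```text
2 [ 637.7 -111. ] r 45.0 angle 0.972
1 [625.9 103.8] r 46.1 angle 1.006
3 [479.3  -1.2] r 47.5 angle 1.059
4 [524.6  46.8] r 38.1 angle 1.027
t 30.35 tcp [525.8  39.7 135.3] F [ 3.5 -0.2  1. ]
w zc 102.96 tx 0.0052 ty 0.0009 n 11616 sd 0.60 corners [103.36, 103.24, 102.56, 102.68]
# screw1 1.05->1.18 (12 rows) end [633.7 105.4 134. ]
3.4 0 0 -0 0 0 0; 3.4 0 0 -4.48 0 0 0; 3.4 0.89 3.92 0 0 0 4.4; 3.4 1.19 3.84 0 0 0 4.4; 3.4 1.48 3.74 0 0 0 4.4; 3.4 0 -0 4.6 0 0 0; 3.4 0 -0 0 0 0 0; 1.7 0 0 -0 0 0 0; 1.7 0 0 -0 0 0 0; 1.7 0.05 0.19 0 0 0 0; 1.7 0.04 0.19 0 0 0 0; 1.7 0.04 0.19 0 0 0 0
# screw3 1.05->1.18 (14 rows) end [485.4  -2.3 134. ]
3.4 0 0 -0 0 0 0; 3.4 0 0 -4.6 0 0 0; 3.4 -1.85 -3.29 0 0 0 -0; 3.4 -1.86 -3.29 0 0 0 -0; 3.4 -1.85 -3.29 0 0 0 -0; 3.4 -1.85 -3.28 0 0 0 -0; 3.4 -1.86 -3.29 0 0 0 -0; 3.4 0 -0 4.6 0 0 0; 3.4 0 -0 0 0 0 0; 1.7 0 0 -0 0 0 0; 1.7 0 0 -0 0 0 0; 1.7 0.04 0.19 0 0 0 0; 1.7 0.02 0.19 0 0 0 0; 1.7 0.02 0.2 0 0 0 0
# screw2 1.05->1.18 (14 rows) end [ 628.6 -113.1  134. ]
3.4 0 0 -0 0 0 0; 3.4 0 0 -4.6 0 0 0; 3.4 -2.49 2.74 0 0 0 -0; 3.4 -2.49 2.74 0 0 0 -0; 3.4 -2.49 2.73 0 0 0 -0; 3.4 -2.48 2.74 0 0 0 -0; 3.4 -2.49 2.74 0 0 0 -0; 3.4 -0 0 4.6 0 0 0; 3.4 -0 0 0 0 0 0; 1.7 0 0 -0 0 0 0; 1.7 0 0 -0 0 0 0; 1.7 -0.03 -0.19 0 0 0 0; 1.7 -0.01 -0.2 0 0 0 0; 1.7 -0.01 -0.19 0 0 0 0
# screw4 1.05->1.18 (14 rows) end [519.8  38.7 134. ]
3.4 0 0 -0 0 0 0; 3.4 0 0 -4.6 0 0 0; 3.4 3.25 -1.74 0 0 0 -0; 3.4 3.26 -1.74 0 0 0 -0; 3.4 3.25 -1.73 0 0 0 -0; 3.4 3.25 -1.74 0 0 0 -0; 3.4 3.26 -1.74 0 0 0 -0; 3.4 -0 -0 4.6 0 0 0; 3.4 -0 -0 0 0 0 0; 1.7 0 0 -0 0 0 0; 1.7 0 0 -0 0 0 0; 1.7 -0.02 -0.2 0 0 0 0; 1.7 -0.02 -0.19 0 0 0 0; 1.7 -0.01 -0.19 0 0 0 0
```

Request:
{"op": "play_rows", "data": {"plan": "3.4 0 0 0 0 0 0; 3.4 0 0 -4.48 0 0 0; 3.4 0.89 3.92 0 0 0 4.4; 3.4 1.19 3.84 0 0 0 4.4; 3.4 1.48 3.74 0 0 0 4.4; 3.4 0 0 4.6 0 0 0; 3.4 0 0 0 0 0 0; 1.7 0 0 0 0 0 0; 1.7 0 0 0 0 0 0; 1.7 0.05 0.19 0 0 0 0; 1.7 0.04 0.19 0 0 0 0; 1.7 0.04 0.19 0 0 0 0"}}

```text
t: 31.9
ee_pos: [632.1, 106.0, 134.4]
orientation: [-2.103, -2.33, 0.002]
ft_force: [-6.5, 4.4, 1.5]
width: 17.1
```

Request:
{"op": "play_rows", "data": {"plan": "3.4 0 0 0 0 0 0; 3.4 0 0 -4.6 0 0 0; 3.4 -1.85 -3.29 0 0 0 0; 3.4 -1.86 -3.29 0 0 0 0; 3.4 -1.85 -3.29 0 0 0 0; 3.4 -1.85 -3.28 0 0 0 0; 3.4 -1.86 -3.29 0 0 0 0; 3.4 0 0 4.6 0 0 0; 3.4 0 0 0 0 0 0; 1.7 0 0 0 0 0 0; 1.7 0 0 0 0 0 0; 1.7 0.04 0.19 0 0 0 0; 1.7 0.02 0.19 0 0 0 0; 1.7 0.02 0.2 0 0 0 0"}}

```text
t: 33.65
ee_pos: [484.0, -1.9, 133.9]
orientation: [-2.102, -2.331, 0.003]
ft_force: [-9.2, 1.3, 4.6]
width: 17.2
```

Request:
{"op": "play_rows", "data": {"plan": "3.4 0 0 0 0 0 0; 3.4 0 0 -4.6 0 0 0; 3.4 -2.49 2.74 0 0 0 0; 3.4 -2.49 2.74 0 0 0 0; 3.4 -2.49 2.73 0 0 0 0; 3.4 -2.48 2.74 0 0 0 0; 3.4 -2.49 2.74 0 0 0 0; 3.4 0 0 4.6 0 0 0; 3.4 0 0 0 0 0 0; 1.7 0 0 0 0 0 0; 1.7 0 0 0 0 0 0; 1.7 -0.03 -0.19 0 0 0 0; 1.7 -0.01 -0.2 0 0 0 0; 1.7 -0.01 -0.19 0 0 0 0"}}

```text
t: 35.4
ee_pos: [629.5, -113.5, 134.7]
orientation: [2.102, 2.331, 0.002]
ft_force: [4.0, -1.9, 2.0]
width: 17.2
```

Request:
{"op": "play_rows", "data": {"plan": "3.4 0 0 0 0 0 0; 3.4 0 0 -4.6 0 0 0; 3.4 3.25 -1.74 0 0 0 0; 3.4 3.26 -1.74 0 0 0 0; 3.4 3.25 -1.73 0 0 0 0; 3.4 3.25 -1.74 0 0 0 0; 3.4 3.26 -1.74 0 0 0 0; 3.4 0 0 4.6 0 0 0; 3.4 0 0 0 0 0 0; 1.7 0 0 0 0 0 0; 1.7 0 0 0 0 0 0; 1.7 -0.02 -0.2 0 0 0 0; 1.7 -0.02 -0.19 0 0 0 0; 1.7 -0.01 -0.19 0 0 0 0"}}

```text
t: 37.15
ee_pos: [521.0, 38.3, 134.5]
orientation: [2.102, 2.331, 0.003]
ft_force: [5.5, -2.9, -0.4]
width: 16.7
```

```bash
python3 -c "
from lid import *
from chk import chk
chk()
show(lidfit(get_image('wrist')),'w')
p,s,o=now(); print(ang(4,p[:2]))
e=(p,s)
for i in (1,3,2,4): e=visit(e,i,1.17,1.25,np.radians(2),zw=133,step=.041)
"
```

```text
2 [ 632.7 -113.7] r 46.2 angle 1.093
1 [631.3 105.7] r 46.0 angle 1.131
4 [521.1  45.8] r 38.2 angle 1.122
3 [ 4.842e+02 -1.000e-01] r 47.4 angle 1.164
t 37.3 tcp [520.8  38.4 134.5] F [ 3.5 -2.5 -0.4]
w zc 102.23 tx 0.0040 ty 0.0008 n 13609 sd 0.60 corners [102.55, 102.45, 101.92, 102.02]
1.157175590384666
# screw1 1.17->1.25 (11 rows) end [636.8 106.  133. ]
3.4 0 0 -0 0 0 0; 3.4 0 0 -4.55 0 0 0; 3.4 1.83 3.96 -0 0 0 1.3; 3.4 1.92 3.91 -0 0 0 1.3; 3.4 2.01 3.88 -0 0 0 1.3; 3.4 0 -0 4.7 0 0 0; 3.4 0 -0 -0 0 0 0; 1.7 0 0 -0 0 0 0; 1.7 0 0 -0 0 0 0; 1.7 0.04 0.17 -0 0 0 0; 1.7 0.03 0.18 -0 0 0 0
# screw3 1.17->1.25 (13 rows) end [488.5  -1.9 133. ]
3.4 0 0 -0 0 0 0; 3.4 0 0 -4.7 0 0 0; 3.4 -2.06 -3.11 -0 0 0 -0; 3.4 -2.06 -3.11 -0 0 0 -0; 3.4 -2.07 -3.11 -0 0 0 -0; 3.4 -2.06 -3.11 -0 0 0 -0; 3.4 -2.06 -3.12 -0 0 0 -0; 3.4 0 0 4.7 0 0 0; 3.4 0 0 -0 0 0 0; 1.7 0 0 -0 0 0 0; 1.7 0 0 -0 0 0 0; 1.7 0.02 0.18 -0 0 0 0; 1.7 0.02 0.18 -0 0 0 0
# screw2 1.17->1.25 (12 rows) end [ 625.4 -113.4  133. ]
3.4 0 0 -0 0 0 0; 3.4 0 0 -4.7 0 0 0; 3.4 -2.9 3.42 -0 0 0 -0; 3.4 -2.9 3.41 -0 0 0 -0; 3.4 -2.9 3.42 -0 0 0 -0; 3.4 -2.9 3.41 -0 0 0 -0; 3.4 0 0 4.7 0 0 0; 3.4 0 0 -0 0 0 0; 1.7 0 0 -0 0 0 0; 1.7 0 0 -0 0 0 0; 1.7 -0.01 -0.18 -0 0 0 0; 1.7 -0.01 -0.18 -0 0 0 0
# screw4 1.17->1.25 (13 rows) end [516.6  38.5 133. ]
3.4 0 0 -0 0 0 0; 3.4 0 0 -4.7 0 0 0; 3.4 3.12 -2 -0 0 0 -0; 3.4 3.11 -2 -0 0 0 -0; 3.4 3.12 -1.99 -0 0 0 -0; 3.4 3.11 -2 -0 0 0 -0; 3.4 3.12 -2 -0 0 0 -0; 3.4 0 -0 4.7 0 0 0; 3.4 0 -0 -0 0 0 0; 1.7 0 0 -0 0 0 0; 1.7 0 0 -0 0 0 0; 1.7 -0.01 -0.18 -0 0 0 0; 1.7 -0.01 -0.18 -0 0 0 0
```

Request:
{"op": "play_rows", "data": {"plan": "3.4 0 0 0 0 0 0; 3.4 0 0 -4.55 0 0 0; 3.4 1.83 3.96 0 0 0 1.3; 3.4 1.92 3.91 0 0 0 1.3; 3.4 2.01 3.88 0 0 0 1.3; 3.4 0 0 4.7 0 0 0; 3.4 0 0 0 0 0 0; 1.7 0 0 0 0 0 0; 1.7 0 0 0 0 0 0; 1.7 0.04 0.17 0 0 0 0; 1.7 0.03 0.18 0 0 0 0"}}

```text
t: 38.72
ee_pos: [635.2, 106.5, 133.1]
orientation: [-2.182, -2.259, 0.0]
ft_force: [-4.0, 0.9, 2.4]
width: 17.0
```

Request:
{"op": "play_rows", "data": {"plan": "1.7 0.02 0.18 0 0 0 0; 1.7 0.02 0.15 0 0 0 0"}}

```text
t: 38.98
ee_pos: [637.6, 107.0, 132.4]
orientation: [-2.181, -2.258, 0.003]
ft_force: [-10.1, 1.9, 6.1]
width: 17.2
```

Request:
{"op": "play_rows", "data": {"plan": "3.4 0 0 0 0 0 0; 3.4 0 0 -4.7 0 0 0; 3.4 -2.1 -3.44 0 0 0 0; 3.4 -2.06 -3.11 0 0 0 0; 3.4 -2.07 -3.11 0 0 0 0; 3.4 -2.06 -3.11 0 0 0 0; 3.4 -2.06 -3.12 0 0 0 0; 3.4 0 0 4.7 0 0 0; 3.4 0 0 0 0 0 0; 1.7 0 0 0 0 0 0; 1.7 0 0 0 0 0 0; 1.7 0.02 0.18 0 0 0 0"}}

```text
t: 40.48
ee_pos: [484.4, -1.6, 132.9]
orientation: [-2.181, -2.259, 0.003]
ft_force: [-7.1, -0.3, 5.7]
width: 17.2
```

Request:
{"op": "play_rows", "data": {"plan": "1.7 0.02 0.18 0 0 0 0"}}

```text
t: 40.6
ee_pos: [485.3, -1.3, 132.7]
orientation: [-2.18, -2.258, 0.005]
ft_force: [-10.0, -0.2, 8.0]
width: 16.9
```

Request:
{"op": "play_rows", "data": {"plan": "3.4 0 0 0 0 0 0; 3.4 0 0 -4.7 0 0 0; 3.4 -2.9 3.42 0 0 0 0; 3.4 -2.9 3.41 0 0 0 0; 3.4 -2.9 3.42 0 0 0 0; 3.4 -2.9 3.41 0 0 0 0; 3.4 0 0 4.7 0 0 0; 3.4 0 0 0 0 0 0; 1.7 0 0 0 0 0 0; 1.7 0 0 0 0 0 0; 1.7 -0.01 -0.18 0 0 0 0; 1.7 -0.01 -0.18 0 0 0 0"}}

```text
t: 42.1
ee_pos: [625.7, -113.4, 133.7]
orientation: [2.179, 2.258, 0.003]
ft_force: [2.9, -2.0, 0.2]
width: 17.2
```

Still free; go on by feel.

Request:
{"op": "play_rows", "data": {"plan": "1.7 0 -0.18 0 0 0 0; 1.7 0 -0.18 0 0 0 0"}}

```text
t: 42.35
ee_pos: [622.5, -113.7, 133.4]
orientation: [2.18, 2.257, 0.004]
ft_force: [6.5, -2.7, 0.9]
width: 17.0
```

Request:
{"op": "play_rows", "data": {"plan": "1.7 0.01 -0.18 0 0 0 0"}}

```text
t: 42.48
ee_pos: [621.4, -113.8, 133.5]
orientation: [2.179, 2.256, 0.005]
ft_force: [9.5, -2.9, -0.3]
width: 17.2
```

Request:
{"op": "play_rows", "data": {"plan": "3.4 0 0 0 0 0 0; 3.4 0 0 -4.7 0 0 0; 3.4 3.12 -1.46 0 0 0 0; 3.4 3.11 -2 0 0 0 0; 3.4 3.12 -1.99 0 0 0 0; 3.4 3.11 -2 0 0 0 0; 3.4 3.12 -2 0 0 0 0; 3.4 0 0 4.7 0 0 0; 3.4 0 0 0 0 0 0; 1.7 0 0 0 0 0 0; 1.7 0 0 0 0 0 0; 1.7 -0.01 -0.18 0 0 0 0; 1.7 -0.01 -0.18 0 0 0 0"}}

```text
t: 44.1
ee_pos: [518.3, 38.5, 133.7]
orientation: [2.179, 2.256, 0.007]
ft_force: [7.8, -2.5, -3.1]
width: 17.2
```

Request:
{"op": "play_rows", "data": {"plan": "1.7 0 -0.15 0 0 0 0"}}

```text
t: 44.22
ee_pos: [517.3, 38.3, 133.7]
orientation: [2.179, 2.256, 0.008]
ft_force: [10.8, -3.8, -5.1]
width: 17.1
```

```bash
python3 -c "
from lid import *
from chk import chk
chk()
show(lidfit(get_image('wrist')),'w')
p,s,o=now(); print(ang(4,p[:2]),ang(1,[637.6,107]),ang(3,[485.3,-1.3]),ang(2,[621.4,-113.8]))
e=(p,s); A={1:1.25,3:1.15,2:1.3}
for i in (1,3,2): e=visit(e,i,A[i],A[i]+.04,np.radians(-2 if i==1 else 0),zw=132,step=.041)
"
```

```text
2 [ 623.8 -113.8] r 45.3 angle 1.286
1 [636.5 107. ] r 46.1 angle 1.248
3 [485.6   0.5] r 47.8 angle 1.196
4 [518.2  46. ] r 37.7 angle 1.199
t 44.375 tcp [517.3  38.3 133.7] F [ 8.2 -3.3 -4. ]
w zc 101.98 tx 0.0013 ty 0.0007 n 14097 sd 0.60 corners [102.11, 102.01, 101.85, 101.94]
1.234795853293135 1.2710368306196784 1.1822616588592494 1.3400239821140145
# screw1 1.25->1.29 (11 rows) end [638.5 106.3 132. ]
3.4 0 0 -0 0 0 0; 3.4 0 0 -4.63 0 0 0; 3.4 1.59 3.05 -0 0 0 1; 3.4 1.64 3.01 -0 0 0 1; 3.4 1.69 2.99 -0 0 0 1; 3.4 1.75 2.96 -0 0 0 1; 3.4 -0 -0 4.8 0 0 0; 3.4 -0 -0 -0 0 0 0; 1.7 0 0 -0 0 0 0; 1.7 0 0 -0 0 0 0; 1.7 0.03 0.17 -0 0 0 0
# screw3 1.15->1.19 (12 rows) end [485.8  -2.3 132. ]
3.4 0 0 -0 0 0 0; 3.4 0 0 -4.8 0 0 0; 3.4 -2.28 -3.01 -0 0 0 -0.4; 3.4 -2.27 -3.03 -0 0 0 -0.4; 3.4 -2.24 -3.04 -0 0 0 -0.4; 3.4 -2.22 -3.06 -0 0 0 -0.4; 3.4 -2.2 -3.07 -0 0 0 -0.4; 3.4 0 -0 4.8 0 0 0; 3.4 0 -0 -0 0 0 0; 1.7 0 0 -0 0 0 0; 1.7 0 0 -0 0 0 0; 1.7 0.03 0.17 -0 0 0 0
# screw2 1.3->1.34 (11 rows) end [ 621.5 -113.4  132. ]
3.4 0 0 -0 0 0 0; 3.4 0 0 -4.8 0 0 0; 3.4 -2.78 3.44 -0 0 0 -0; 3.4 -2.78 3.43 -0 0 0 -0; 3.4 -2.78 3.44 -0 0 0 -0; 3.4 -2.77 3.44 -0 0 0 -0; 3.4 -0 -0 4.8 0 0 0; 3.4 -0 -0 -0 0 0 0; 1.7 0 0 -0 0 0 0; 1.7 0 0 -0 0 0 0; 1.7 -0 -0.18 -0 0 0 0
```

Request:
{"op": "play_rows", "data": {"plan": "3.4 0 0 0 0 0 0; 3.4 0 0 -4.63 0 0 0; 3.4 1.59 3.05 0 0 0 1; 3.4 1.64 3.01 0 0 0 1; 3.4 1.69 2.99 0 0 0 1; 3.4 1.75 2.96 0 0 0 1; 3.4 0 0 4.8 0 0 0; 3.4 0 0 0 0 0 0; 1.7 0 0 0 0 0 0; 1.7 0 0 0 0 0 0; 1.7 0.03 0.17 0 0 0 0"}}

```text
t: 45.8
ee_pos: [635.8, 106.9, 132.2]
orientation: [2.259, 2.181, 0.003]
ft_force: [0.6, -0.3, -0.1]
width: 17.3
```

Request:
{"op": "play_rows", "data": {"plan": "1.7 0.02 0.15 0 0 0 0; 1.7 0 0.05 0 0 0 0"}}

```text
t: 46.05
ee_pos: [636.6, 107.1, 130.8]
orientation: [-2.259, -2.182, 0.001]
ft_force: [-3.6, -0.8, 3.8]
width: 17.1
```

Request:
{"op": "play_rows", "data": {"plan": "1.7 0 0.12 0 0 0 0"}}

```text
t: 46.18
ee_pos: [636.9, 107.1, 130.5]
orientation: [-2.258, -2.181, 0.004]
ft_force: [-7.3, 0.1, 5.8]
width: 16.6
```

Request:
{"op": "play_rows", "data": {"plan": "1.7 0 0.1 0 0 0 0"}}

```text
t: 46.3
ee_pos: [637.4, 107.2, 130.4]
orientation: [-2.258, -2.18, 0.005]
ft_force: [-8.6, 1.5, 6.5]
width: 17.4
```

Request:
{"op": "play_rows", "data": {"plan": "1.7 0 0.12 0 0 0 0"}}

```text
t: 46.42
ee_pos: [638.1, 107.4, 130.3]
orientation: [-2.257, -2.179, 0.006]
ft_force: [-10.6, 2.7, 7.2]
width: 16.9
```

Request:
{"op": "play_rows", "data": {"plan": "3.4 0 0 0 0 0 0; 3.4 0 0 -5 0 0 0; 3.4 -2.3 -3.55 0 0 0 -0.4; 3.4 -2.27 -3.03 0 0 0 -0.4; 3.4 -2.24 -3.04 0 0 0 -0.4; 3.4 -2.22 -3.06 0 0 0 -0.4; 3.4 -2.2 -3.07 0 0 0 -0.4; 3.4 0 0 4.8 0 0 0; 3.4 0 0 0 0 0 0; 1.7 0 0 0 0 0 0; 1.7 0 0 0 0 0 0; 1.7 0.03 0.17 0 0 0 0"}}

```text
t: 47.92
ee_pos: [483.4, -1.5, 133.6]
orientation: [2.22, 2.221, 0.002]
ft_force: [0.0, 0.2, 0.3]
width: 17.0
```

Request:
{"op": "play_rows", "data": {"plan": "1.7 0.02 0.18 0 0 0 0; 1.7 0 0.1 0 0 0 0"}}

```text
t: 48.18
ee_pos: [484.5, -1.3, 132.6]
orientation: [-2.22, -2.221, 0.002]
ft_force: [-4.5, 0.3, 2.5]
width: 17.2
```

Request:
{"op": "play_rows", "data": {"plan": "1.7 0 0.15 0 0 0 0"}}

```text
t: 48.3
ee_pos: [484.7, -1.3, 132.3]
orientation: [-2.219, -2.219, 0.005]
ft_force: [-8.4, -0.2, 7.0]
width: 17.0
```

Request:
{"op": "play_rows", "data": {"plan": "1.7 0 0.1 0 0 0 0"}}

```text
t: 48.42
ee_pos: [484.9, -1.3, 132.1]
orientation: [-2.218, -2.218, 0.006]
ft_force: [-9.5, 1.9, 7.4]
width: 17.4
```

Request:
{"op": "play_rows", "data": {"plan": "3.4 0 0 0 0 0 0; 3.4 0 0 -4.8 0 0 0; 3.4 -2.8 2.91 0 0 0 0; 3.4 -2.78 3.43 0 0 0 0; 3.4 -2.78 3.44 0 0 0 0; 3.4 -2.77 3.44 0 0 0 0; 3.4 0 0 4.8 0 0 0; 3.4 0 0 0 0 0 0; 1.7 0 0 0 0 0 0; 1.7 0 0 0 0 0 0; 1.7 0 -0.18 0 0 0 0"}}

```text
t: 49.8
ee_pos: [620.7, -112.6, 134.6]
orientation: [2.218, 2.218, 0.007]
ft_force: [9.6, 1.5, -3.8]
width: 17.7
```

Request:
{"op": "play_rows", "data": {"plan": "3.4 0 0 0 0 0 0; 3.4 0 0 -4.7 0 0 0; 3.4 3.78 -2.53 0 0 0 0; 3.4 3.78 -2.53 0 0 0 0; 3.4 3.78 -2.52 0 0 0 0; 3.4 3.77 -2.52 0 0 0 0; 3.4 0 0 4.8 0 0 0; 3.4 0 0 0 0 0 0; 1.7 0 0 0 0 0 0; 1.7 0 0 0 0 0 0; 1.7 0 -0.1 0 0 0 0"}}

```text
t: 51.18
ee_pos: [517.1, 38.0, 132.6]
orientation: [2.221, 2.22, 0.002]
ft_force: [4.0, -0.8, 2.4]
width: 17.5
```

Request:
{"op": "play_rows", "data": {"plan": "1.7 0 -0.13 0 0 0 0"}}

```text
t: 51.3
ee_pos: [517.0, 38.1, 132.7]
orientation: [2.219, 2.219, 0.005]
ft_force: [6.8, -1.7, -0.0]
width: 17.1
```

Request:
{"op": "play_rows", "data": {"plan": "1.7 0 -0.1 0 0 0 0"}}

```text
t: 51.42
ee_pos: [516.9, 38.1, 132.8]
orientation: [2.218, 2.218, 0.007]
ft_force: [8.4, -0.8, -2.2]
width: 17.1
```

Request:
{"op": "play_rows", "data": {"plan": "1.7 0 -0.1 0 0 0 0"}}

```text
t: 51.55
ee_pos: [516.6, 38.0, 132.9]
orientation: [2.217, 2.217, 0.009]
ft_force: [12.0, -1.7, -3.6]
width: 17.5
```

Request:
{"op": "play_rows", "data": {"plan": "3.4 0 0 0 0 0 0; 3.4 0 0.15 0 0 0 0; 3.4 0 0 -4 0 0 0; 3.4 0 0 -5 0 0 0; 3.4 0 0 -5 0 0 0; 3.4 0 0 0 0 0 0; 3.4 0 0 0 0 0 0"}}

```text
t: 52.42
ee_pos: [513.5, 38.4, 270.9]
orientation: [-2.221, -2.221, 0.001]
ft_force: [-0.1, -0.2, -1.7]
width: 34.2
```

```bash
python3 -c "
from lid import *
from chk import chk
chk()
ims={n:get_image(n) for n in ('wrist','scene')}
show(lidfit(ims['wrist']),'w')
cv2.imwrite('pics/end.png',np.hstack([cv2.resize(ims[n]['pixels'][:,:,::-1],(400,300)) for n in ims]))
"
```

```text
2 [ 623.8 -112.8] r 44.3 angle 1.286
1 [637.4 107.1] r 46.0 angle 1.267
4 [518.3  40.5] r 43.2 angle 1.208
3 [ 4.848e+02 -4.000e-01] r 47.0 angle 1.175
t 52.575 tcp [513.3  38.3 269.9] F [-0.6 -0.8  0.3]
w zc 101.99 tx 0.0013 ty 0.0006 n 7783 sd 0.69 corners [102.12, 102.04, 101.86, 101.95]
```

View pics/end.png

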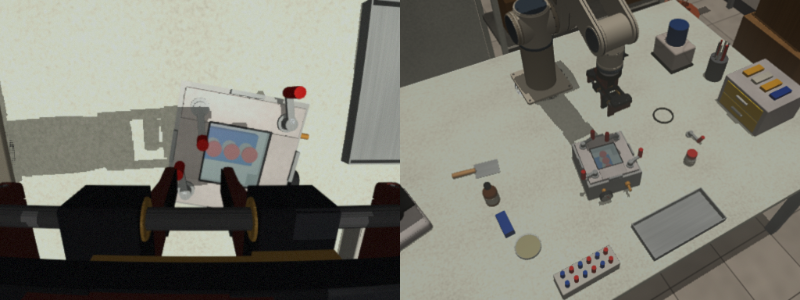

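The picture shows the lid flat with all four cranks turned. The bystanders are where they were, and the gripper is clear at z 270. Handing in.

```bash
python3 -c "
from workcell import *
print(close_job()); print(get_obs()['t'])"
```

```text
the job is handed in; nothing more can be done
None
the job is handed in; nothing more can be done
```

The chamber is closed and the job was handed in at about 52.6 s of the 72 s allowed. I turned the screws in the order 1, 3, 2, 4, in partial rounds to about 0.25, 0.55, 0.83, 1.05 and 1.18 rad. I then tightened each one by feel and went round once more to check.

**Tightness:** the last pushes I felt at the handles were:

| Screw | Push (N) |
|---|---|
| 1 | 10.6 |
| 2 | 9.6 |
| 3 | 9.5 (barely turning) |
| 4 | 12.0 |

Screw 4 jumped from 8.4 to 12.0 N on its last small step. It is a little over the 10–11 N aimed for but under the 14 N limit. I did not re-check screws 1–3 after that step, because the last moves on 2 and 4 were small.

**Lid:** the wrist depth fit puts the lid's top at 102.0 mm, which is fully home. Its slope is about 0.0014 rad, within the fit's own bias of about 0.002 rad. The largest slope I measured between visits was about 0.005 rad. I could not measure it while the screws were turning.

**Checks that disagreed:** the scene and side depth fits of the lid were too noisy and biased to use, so I relied on the wrist camera. The camera's readings of the screw angles ran a few hundredths of a rad below the tool's.

**Bystanders:** they looked unmoved in the last picture, and the gripper was clear of everything.

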